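# Put a bearing away in the sealed case and snap its lid shut

## Robot

A 7-joint arm with a two-finger parallel gripper is mounted at the origin on the work surface. World frame = base frame: x ahead of the robot, y to its left, z up, the work surface at z = 0. Lengths are in m, angles in degrees, forces in N, time in s.
With the tool pointing down it reaches from about 0.35 to 0.775 m from the base axis. Payload 3.1 kg.
Tool frame: the origin (TCP) lies between the finger pads; the fingertips stand 17 mm ahead of it and the grasp point (between the pads) lies 2 mm behind it; z points along the fingers, x is the direction in which the jaws open and shut, and the axes are right-handed (so a half turn about z gives the same grasp; the last joint's range is limited). The gripper opens to 85 mm and grips with 20 to 120 N. Pads are 22 mm wide; open, the fingers measure 114 mm over their backs; the gripper's body (76 mm by 85 mm) begins 54 mm behind the grasp point. The pads swing forward as they close: fully open they stand 13 mm farther back than shut.
Start: joints at [-74.811, 17.813, 0.802, 86.603, -0.252, 75.585, -1.558], TCP at [0.166, 0.524, 0.248] pointing down, gripper open.
Joint ranges: [-154.91, 154.91], [-16.99, 109.72], [-72.82, 74.43], [7.12, 147.25], [-82.49, 262.49], [11.32, 116.49], [-174.64, 174.64]. Speed limits (degrees/s): [159.86, 159.86, 180, 180, 180, 180, 180].

## Interface

Orientations are given as a 3x3 rotation matrix whose columns are the frame's x, y, z axes.
In Python, from bench import status, vision, env gives the robot as it stands.
- The arm moves only by the tool arm_command, never from a script. Its argument "rows" is a list of rows, each an object with "delta_rot": the turn, a rotation vector about the tool's x, y, z in rad, a list of three; "dp": the shift along the tool's x, y, z in m, a list of three; "claw": the finger opening in m, from 0 to 0.0854. A call has 1 to 8 rows; each row is the pose to reach, as a shift and turn from the pose commanded when the call began, along the tool's axes at that moment; what a row does not reach only later rows make up. A row lasts 1/8 s, in which the tool goes at most 62.5 mm and 10.7 degrees, less where a joint would pass 70% of its speed; a pose out of reach is approached as far as the arm can. A call with a gripper value outside its range is refused whole. The fingers move at their own pace and stop on an object; "grip_force" is the grip in N (left out, the last holds). Time passes only in rows, so rows that repeat a pose let the fingers close. It gives the time, the measured TCP pose, the force and the opening at its end, in the units of the state.
- status.sense(): the state, without advancing time (a new reading comes with each control period).
- vision.grab_frame(name): name is "side" or "top"; returns (picture, depth): 420x560x3 uint8, red, green, blue; 420x560 float32, m along the optical axis (not along the pixel's ray), 0 where there is no reading.
- vision.camera_params(name): a dict with "mtx" (3x3 intrinsics, pixels), "k1" (the pictures are not rectified: a ray, as slopes to the right and down, at radius r is drawn at 1 + k1 r^2 times it, then the intrinsics apply), "extrinsics" (4x4, takes a point from world to camera coordinates). Camera axes: x right, y up, looking along -z (the intrinsics and any distortion apply to the point x, -y, -z); pixel columns grow to the right and rows downward; lengths in m; the calibration is good to about 2 mm. A picture is of the moment at which its call begins. camera_params takes no time and is no camera call.
- env.finish_job(): hands the job in, once; it reports no verdict.
The state is a dict: "t": time; "joints": joint angles; "joint_vel": joint speeds; "tau": joint torques, N m; "position": TCP position; "orientation": TCP orientation; "contact_force": force on the tool from outside, world axes, zero at the start; "wrist_torque": the same for the moment, N m; "grip_width": opening from 0.0 (shut) to 1.0 (fully open).
Only numpy, scipy, OpenCV 4.12 (cv2) and the standard library are available. Lean on these libraries where they do the work, as an engineer would, in place of code of your own. Each camera call takes 0.05 s, during which the arm holds its last target.

## Task

Take the top bearing, and only that one, from the spring-loaded dispenser that holds the large bearings, and lay it flat in the empty compartment of the open case. Then close the lid and press it down against its rubber seal until the spring catch has snapped over its front edge and holds it shut. Leave the other bearings in their dispensers and do not knock over the oil bottle.

Things in the scene. Friction and masses are not known exactly. Their poses are not given: they have to be found in the camera images.
- case: Grey plastic case, fixed, 190 (x) x 240 (y) x 60 mm high, walls and floor 6 mm; origin: centre of its underside; x points from the front wall to the hinge side, away from the robot (yaw within 0.22 rad). A 6 mm wall along x at y = 0 makes two compartments of 178 x 111 mm, 54 mm deep: the -y one is empty, the +y one holds a loose aluminium pulley (72 mm diameter, 25 mm high).
- bay (a point): Centre of the floor of the empty compartment (6 mm above the bench), axes as the case's.
- lid (a joint): Lid angle in rad: 0 fully down on the rim, grows as it opens; starts upright at 1.45 to 1.75, stop at 1.9. Plate 193 (from the hinge) x 244 x 6 mm, 0.22 kg. Hinge friction holds it upright; pulled below about 1.0 it sinks by itself and rests on the catch's bevel at about 0.08, not closed. Caught by the catch it stays at about 0.012; pressed down but not caught, it rises again.
- lid_hinge (a point): Middle of the hinge line, on the far top edge of the case, 60 mm above the bench, at x = +95 mm in the case's frame; hinge axis along the case's y. Axes turn with the lid: x points from the lid's front edge to the hinge, z out of the lid's outer (upper, when closed) face.
- lid_edge (a point): Middle of the lid's front edge, on its outer face (-193, 0, +6 mm from lid_hinge in the lid's axes). Closed, it lies 3 mm in front of the case's front wall, 66 mm above the bench. A black rubber seal on the front wall's rim stands 6 mm proud and resists the edge's last 6 mm with 4 to 8 N; the catch adds about 4 N.
- catch (a joint): Travel in m of the steel spring catch at the middle of the case's front wall: 0 home, 0.010 pushed out. 30 mm wide, bevelled top up to 86 mm above the bench; its nose reaches 6 mm in over the lid's edge. The edge coming down pushes it out 6 mm and, some 2 mm before fully down, it jumps back over the lid to 0. Press the lid fully down near its edge, but 15 mm or more behind it, clear of the nose.
- large1: Top one of the three large ball bearings in the large dispenser: steel ring with black seals, 52 mm outside and 26 mm bore, 20 mm thick, 0.18 kg; origin at the centre of its underside, z up along its axis.
- large2: Second large bearing, same size, under the first; rises 20 mm on the spring plate when the first is taken.
- large3: Third large bearing, same size, on the spring plate.
- dispenser_large: Dispenser of the large bearings, fixed: 86 mm square base, four 8 mm steel posts at (+-22, +-22) mm up to 75 mm; origin: centre of the underside. A soft spring plate (88 N/m) keeps the top bearing's underside 70 mm above the bench, its lowest 5 mm between the posts (1.5 mm play). Grasp across the diameter along the dispenser's x or y, lift straight up. The two dispensers may stand in either place.
- dispenser_small: The same kind of dispenser for small bearings: 69 mm square base, posts up to 61.5 mm; origin at the centre of its underside. To be left alone.
- small1: Top small bearing, 35 mm outside, 14 mm thick, 0.06 kg, underside 58 mm above the bench; to be left in place.
- small2: Second small bearing, to be left in place.
- small3: Third small bearing, to be left in place.
- oil_bottle: White oil bottle, 56 mm diameter, 150 mm high, standing loose beyond the dispensers; origin at the centre of its underside. Must not be knocked over.
There are look-alikes about, which are no part of the job. Leave any turquoise or yellow look-alike of the large1 alone.

How it is judged:
By the outcome, as a careful person would: the job done as asked, in the order asked, and still so for the second after the job is handed in, with the robot touching nothing.
It also fails if it takes over 64 s, if anything falls off the work surface, if the arm or the gripper's body presses on something with over 40 N, if the wrist force passes 120 N, or if a joint passes its speed limit or range.

## Working session

There is one attempt and no reset: what is moved stays moved. The work goes in short steps, Python scripts to look and compute and a tool call to move; the robot and the scene stay as the last step left them, time stands still between calls to the robot, and variables do not carry over. Pictures are saved under pics/ and viewed, and the job is handed in when it is done.

Besides the shell and the picture viewer there is one more tool, called in YAML: its name, and indented under it one key for each argument. arm_command: Moves the arm, as the interface text tells. Its arguments: {"type":"object","properties":{"rows":{"type":"array"},"grip_force":{"type":"number"}},"required":["rows"]}

```bash
ls; mkdir -p pics
cat > h.py <<'E'
import numpy as np, cv2
from bench import status, vision, env
def grab(n,fn):
    p,d=vision.grab_frame(n); cv2.imwrite(f'pics/{fn}.png',cv2.cvtColor(p,cv2.COLOR_RGB2BGR)); np.savez(f'pics/{fn}.npz',p=p,d=d); return p,d
def cam(n):
    c=vision.camera_params(n); return np.array(c['mtx'],float),float(c['k1']),np.array(c['extrinsics'],float)
def ray(n,u,v):
    K,k1,E=cam(n)
    dist=np.array([k1,0,0,0,0.])
    q=cv2.undistortPoints(np.array([[[u,v]]],float),K,dist)[0,0]
    d=np.array([q[0],-q[1],-1.0]); R=E[:3,:3]; t=E[:3,3]
    return -R.T@t, R.T@d
def onz(n,u,v,z):
    o,d=ray(n,u,v); s=(z-o[2])/d[2]; return o+s*d
def at(n,u,v,depth):
    o,d=ray(n,u,v); return o+depth*d
def proj(n,P):
    K,k1,E=cam(n); q=E[:3,:3]@np.array(P)+E[:3,3]; s=np.array([q[0]/-q[2],-q[1]/-q[2]]); s=s*(1+k1*(s@s)); return K[:2,:2]@s+K[:2,2]
def cloud(n,d):
    K,k1,E=cam(n); h,w=d.shape
    uu,vv=np.meshgrid(np.arange(w),np.arange(h)); pts=np.stack([uu,vv],-1).reshape(-1,1,2).astype(float)
    q=cv2.undistortPoints(pts,K,np.array([k1,0,0,0,0.]))[:,0]
    X=np.c_[q[:,0],-q[:,1],-np.ones(len(q))]*d.reshape(-1,1)
    return ((X-E[:3,3])@E[:3,:3]).reshape(h,w,3)
E
python3 - <<'E'
from h import *
for n in('top','side'):
    p,d=grab(n,n+'0'); print(n,cam(n)); o,_=ray(n,280,210); print(o)
print(status.sense())
E
```

```text
pics
top (array([[507.73686041,   0.        , 283.32315877],
       [  0.        , 507.73686041, 203.38758312],
       [  0.        ,   0.        ,   1.        ]]), -0.06151063592880559, array([[ 0.02571326, -0.99956623, -0.01435907, -0.07994496],
       [ 0.99224942,  0.02377295,  0.12196697, -0.52689854],
       [-0.12157271, -0.01738395,  0.99243029, -1.23035687],
       [ 0.        ,  0.        ,  0.        ,  1.        ]]))
[ 0.37529259 -0.08877281  1.28415971]
side (array([[478.26383284,   0.        , 278.92279719],
       [  0.        , 478.26383284, 206.81163826],
       [  0.        ,   0.        ,   1.        ]]), -0.09444953383820937, array([[ 0.92227198, -0.38646775,  0.00755491, -0.55755927],
       [ 0.26177888,  0.63885459,  0.72342009, -0.13833897],
       [-0.28440503, -0.66521236,  0.69036678, -0.9056641 ],
       [ 0.        ,  0.        ,  0.        ,  1.        ]]))
[ 0.29286008 -0.72955915  0.72952991]
{'t': 0.1, 'joints': array([-74.81110089,  17.85752364,   0.80112726,  86.68532888,
        -0.25374023,  75.58514721,  -1.55768872]), 'joint_vel': array([-0.03614648, -0.13648795,  0.0156146 , -0.21934237, -0.05377549,
        0.00490442, -0.05327132]), 'tau': array([ 7.58169772e-04, -3.80856979e+01,  1.46649778e-01, -2.31240767e+01,
        1.21975297e-02,  8.19309906e-03, -7.52858426e-06]), 'position': array([0.16588098, 0.52371455, 0.24729562]), 'orientation': array([[ 3.01917198e-01,  9.53333959e-01, -6.07028686e-04],
       [ 9.53331608e-01, -3.01917802e-01, -2.11782040e-03],
       [-2.20226287e-03,  6.07067680e-05, -9.99997573e-01]]), 'contact_force': array([-0.11013046, -0.00846668, -0.45780097]), 'wrist_torque': array([-0.00334719, -0.03864037,  0.02508783]), 'grip_width': 1.0001261957577083}
```

View pics/top0.png

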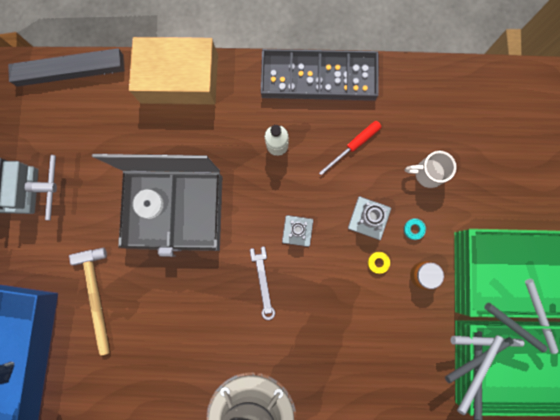

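View pics/side0.png

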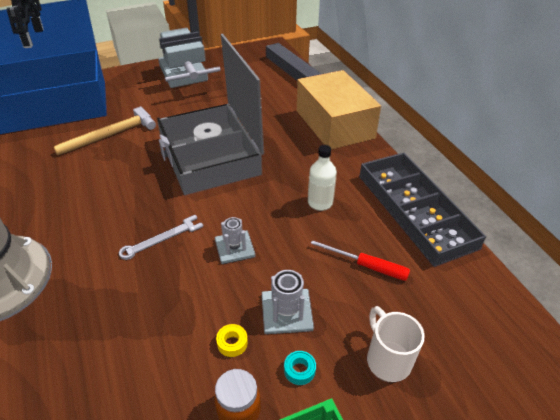

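Candidates for large1, in top-picture pixels:
- Steel bearing in the larger dispenser at (374,215). This is my choice: it has the larger base and is steel with black seals.
- Small bearing in the small dispenser at (298,230).
- Turquoise ring at (415,229) and yellow ring at (379,263), both look-alikes on the bench.

The case is at about (170,205), with the pulley in its left (+y) compartment and the empty one on the right. The lid stands upright at the far side.

Run:
```python
from h import *
for n,(a,b,c,e) in {'top':(335,185,445,285),'side':(200,200,340,390)}.items():
    z=np.load(f'pics/{n}0.npz'); p=z['p'][b:e,a:c]; s=5 if n=='top' else 3
    cv2.imwrite(f'pics/crop_{n}.png',cv2.cvtColor(cv2.resize(p,None,fx=s,fy=s,interpolation=cv2.INTER_CUBIC),cv2.COLOR_RGB2BGR))
z=np.load('pics/top0.npz'); C=cloud('top',z['d'])
for uv in [(374,215),(374,205),(365,215),(357,205),(380,232),(298,230),(170,180),(195,210),(300,300),(171,250),(277,140),(121,200),(219,200)]:
    print(uv,C[uv[1],uv[0]].round(4))
# large top
def reg(zmin,zmax,box):
    a,b,c,e=box; m=np.zeros(z['d'].shape,bool); m[b:e,a:c]=1
    m&=(C[...,2]>zmin)&(C[...,2]<zmax)&(z['d']>0); return m
m=reg(.082,.1,(340,185,400,245)); P=C[m]; print('ring',m.sum(),P.mean(0),P.min(0),P.max(0))
(c,r)=cv2.minEnclosingCircle(P[:,:2].astype(np.float32)); print(c,r)
m=reg(.004,.03,(335,185,400,250)); print('base',m.sum(),cv2.minAreaRect(C[m][:,:2].astype(np.float32)),np.median(C[m][:,2]))
m=reg(.05,.068,(100,150,240,260)); P=C[m]; print('rim',m.sum(),cv2.minAreaRect(P[:,:2].astype(np.float32)))
```

```text
(374, 215) [ 0.5055 -0.2928  0.0277]
(374, 205) [ 0.5234 -0.2832  0.086 ]
(365, 215) [ 0.4986 -0.2614  0.0898]
(357, 205) [ 0.5322 -0.2531  0.0058]
(380, 232) [ 0.4652 -0.3119  0.0045]
(298, 230) [ 0.4635 -0.1048  0.0299]
(170, 180) [0.5776 0.2144 0.0534]
(195, 210) [0.5097 0.158  0.0049]
(300, 300) [ 0.2905 -0.1142 -0.0051]
(171, 250) [0.4049 0.1983 0.0728]
(277, 140) [ 0.6694 -0.0494  0.1124]
(121, 200) [0.5236 0.3306 0.0637]
(219, 200) [0.5323 0.0926 0.04  ]
ring 291 [ 0.50001441 -0.284721    0.08877668] [ 0.47537401 -0.30953291  0.08242331] [ 0.52579785 -0.25867765  0.09487534]
(0.5002574324607849, -0.2846631705760956) 0.02623089589178562
base 821 ((0.5030883550643921, -0.2788035273551941), (0.1625136286020279, 0.162624329328537), 89.8696517944336) 0.00891161921919018
rim 1202 ((0.49499258399009705, 0.21238166093826294), (0.20843881368637085, 0.24156852066516876), 0.20343953371047974)
```

View pics/crop_top.png

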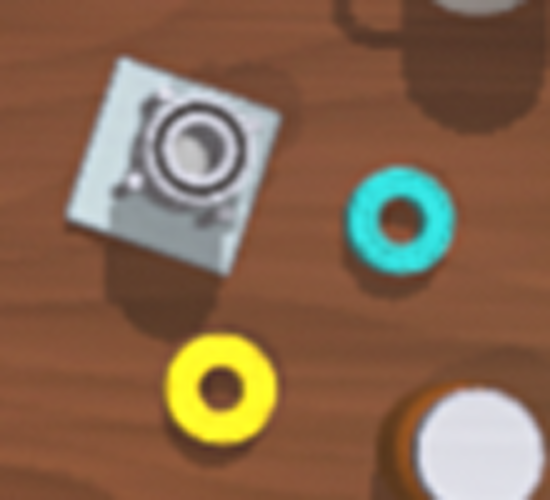

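View pics/crop_side.png

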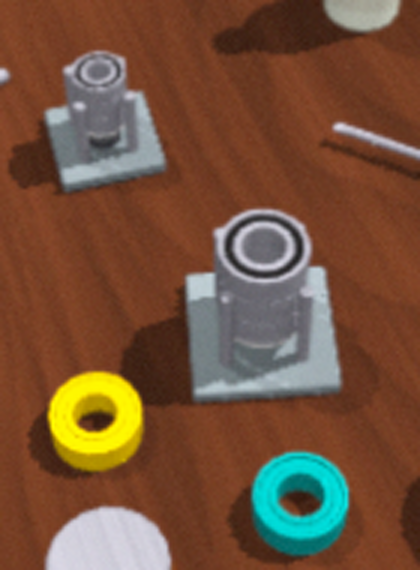

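The crops confirm a steel bearing with a black seal ring at top (374,215). It stands above four posts on a base with corners at about (360,196), (391,208), (381,240) and (348,228).

Run:
```python
from h import *
q=[onz('top',u,v,.006)[:2] for u,v in [(359.6,196.4),(391.2,207.8),(380.6,240.4),(348.2,228.4)]]
q=np.array(q); print(q.round(4),q.mean(0))
for i in range(4):
    e=q[(i+1)%4]-q[i]; print(np.linalg.norm(e),np.degrees(np.arctan2(e[1],e[0])))
z=np.load('pics/top0.npz');p=z['p'][140:270,80:240]
cv2.imwrite('pics/crop_case.png',cv2.cvtColor(cv2.resize(p,None,fx=5,fy=5,interpolation=cv2.INTER_CUBIC),cv2.COLOR_RGB2BGR)[:600])
z=np.load('pics/side0.npz');p=z['p'][20:200,140:280]
cv2.imwrite('pics/crop_case2.png',cv2.cvtColor(cv2.resize(p,None,fx=3.3,fy=3.3,interpolation=cv2.INTER_CUBIC),cv2.COLOR_RGB2BGR))
```

```text
[[ 0.5544 -0.2595]
 [ 0.5272 -0.3399]
 [ 0.444  -0.3133]
 [ 0.4723 -0.2314]] [ 0.49946491 -0.28603906]
0.08482968558821487 -108.71542347020278
0.087294879897086 162.2404160742964
0.0865698099785344 70.92706289958355
0.08674301790625642 -18.90182722066286
```

View pics/crop_case.png

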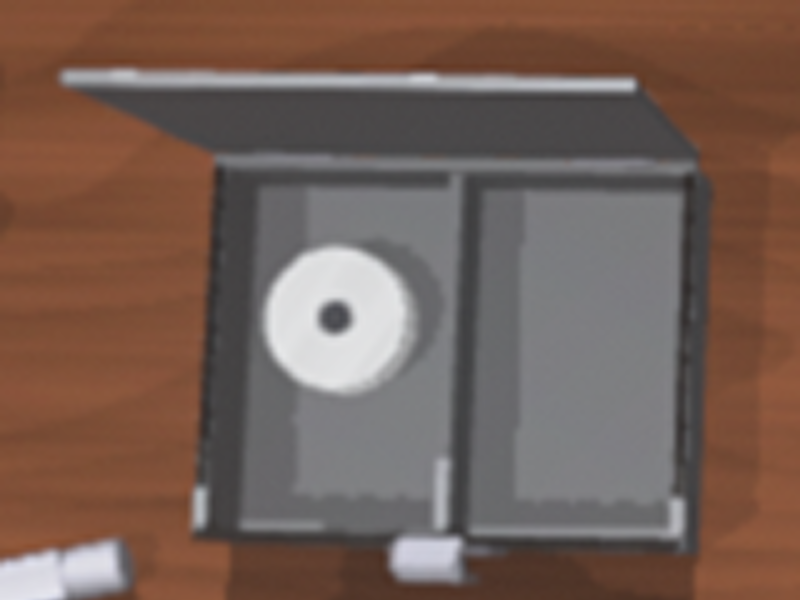

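View pics/crop_case2.png

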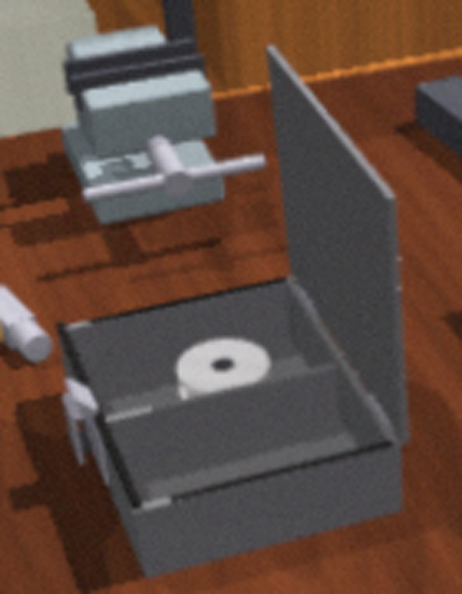

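Run:
```python
from h import *
def on(l,z): return np.array([onz('top',80+a/5-.4,140+b/5-.4,z) for a,b in l])
q=on([(193,535),(695,550),(697,165),(215,158)],.061)[:,:2]
print(q.round(4),q.mean(0))
for i in range(4):
    e=q[(i+1)%4]-q[i]; print(np.linalg.norm(e),np.degrees(np.arctan2(e[1],e[0])))
L=on([(62,78),(636,85)],.255);print(L.round(4), np.linalg.norm(L[1]-L[0]))
# floor right compartment corners at z .006
f=on([(470,530),(685,532),(690,190)],.006);print(f.round(4))
c=on([(428,560)],.086);print('catch',c)
z=np.load('pics/side0.npz');C=cloud('side',z['d']);
for (a,b) in [(270,48),(390,195),(400,430),(290,280)]:
    u,v=140+a/3.3,20+b/3.3
    for du in(-2,0,2): print(C[int(v)+2,int(u)+du].round(3),end=' ')
    print()
# lid plane points
m=np.zeros(z['d'].shape,bool); poly=np.array([(140+a/3.3,20+b/3.3) for a,b in [(285,100),(380,210),(385,390),(310,280)]]).astype(np.int32)
mm=np.zeros(z['d'].shape,np.uint8);cv2.fillPoly(mm,[poly],1);P=C[mm>0]
c=P.mean(0);n=np.linalg.svd(P-c)[2][2];print('lid plane',c,n)
z=np.load('pics/top0.npz');C=cloud('top',z['d']);print('bottle',[onz('top',277,137,.14)])
for v in range(243,258): print(v,C[v,160:174:3,2].round(3))
```

```text
[[0.4097 0.3312]
 [0.4093 0.0856]
 [0.5974 0.0924]
 [0.5958 0.3323]] [0.50306294 0.21037407]
0.24557137424180225 -90.10273578375973
0.18825169368459366 2.0538621944319324
0.2399159371415939 90.38407298845118
0.18608537343169357 -179.66552076672403
[[0.5936 0.3332 0.255 ]
 [0.5953 0.0905 0.255 ]] 0.2427572895449803
[[0.4178 0.2081 0.006 ]
 [0.4197 0.0989 0.006 ]
 [0.5943 0.1036 0.006 ]]
catch [[0.40040906 0.20885282 0.086     ]]
[ 0.766  0.978 -0.046] [0.59  0.324 0.25 ] [0.593 0.318 0.252] 
[0.593 0.099 0.245] [0.595 0.091 0.248] [ 0.757  0.514 -0.001] 
[0.596 0.099 0.062] [0.597 0.09  0.068] [0.602 0.09  0.067] 
[0.587 0.324 0.058] [0.592 0.325 0.056] [0.597 0.321 0.058] 
lid plane [0.59346064 0.19260043 0.16566809] [ 0.97828027 -0.13004581  0.16141809]
bottle [array([ 0.66960307, -0.05014875,  0.14      ])]
243 [0.004 0.006 0.005 0.047 0.017]
244 [0.01  1.284 0.01  0.046 0.015]
245 [0.006 0.005 0.004 0.048 0.015]
246 [0.003 0.003 0.004 0.048 0.019]
247 [0.064 0.062 0.062 0.071 0.063]
248 [0.073 0.072 0.075 0.067 0.061]
249 [0.072 0.072 0.072 0.072 0.052]
250 [0.074 0.075 0.072 0.073 0.055]
251 [0.081 0.075 0.08  0.083 0.001]
252 [0.075 0.076 0.078 0.078 0.042]
253 [0.081 0.084 0.083 0.078 0.042]
254 [0.082 0.077 0.081 0.079 0.044]
255 [0.071 0.072 0.069 0.07  0.063]
256 [-0.001 -0.003  0.04   0.05   0.061]
257 [-0.004 -0.004 -0.002 -0.001 -0.003]
```

```bash
cat >> h.py <<'E'
from scipy.spatial.transform import Rotation as Ro
def Rt(yaw):
    c,s=np.cos(np.radians(yaw)),np.sin(np.radians(yaw)); return np.array([[c,s,0],[s,-c,0],[0,0,-1.]])
def go(t,yaw,p0=None,R0=None):
    s=status.sense(); p0=s['position'] if p0 is None else np.array(p0); R0=s['orientation'] if R0 is None else R0
    print('dp',(R0.T@(np.array(t)-p0)).round(4),'rot',Ro.from_matrix(R0.T@Rt(yaw)).as_rotvec().round(4))
E
python3 - <<'E'
from h import *
go((.40,.10,.25),20); go((.5,-.285,.2),-18.6)
E
```

```text
dp [-0.3333  0.3511 -0.0019] rot [0.0011 0.002  0.915 ]
dp [-0.67    0.5627  0.0488] rot [0.0018 0.0017 1.5887]
```

arm_command:
  rows:
    - {"dp":[-0.333,0.351,-0.002],"delta_rot":[0.001,0.002,0.915],"claw":0.0854}
    - {"dp":[-0.333,0.351,-0.002],"delta_rot":[0.001,0.002,0.915],"claw":0.0854}
    - {"dp":[-0.333,0.351,-0.002],"delta_rot":[0.001,0.002,0.915],"claw":0.0854}
    - {"dp":[-0.333,0.351,-0.002],"delta_rot":[0.001,0.002,0.915],"claw":0.0854}
    - {"dp":[-0.333,0.351,-0.002],"delta_rot":[0.001,0.002,0.915],"claw":0.0854}
    - {"dp":[-0.333,0.351,-0.002],"delta_rot":[0.001,0.002,0.915],"claw":0.0854}
    - {"dp":[-0.333,0.351,-0.002],"delta_rot":[0.001,0.002,0.915],"claw":0.0854}
    - {"dp":[-0.333,0.351,-0.002],"delta_rot":[0.001,0.002,0.915],"claw":0.0854}

```text
t: 1.1
position: [0.4008, 0.098, 0.2503]
orientation: [[0.941, 0.339, 0.001], [0.339, -0.941, 0.002], [0.002, -0.002, -1.0]]
contact_force: [1.0, 0.6, 0.0]
grip_width: 1.003
```

Run:
```python
from h import *
s=status.sense();print(s['position'],s['orientation'],s['joints'],s['t'])
go((.5,-.285,.14),-18.6)
```

```text
[0.40075769 0.09801126 0.25025456] [[ 9.40611049e-01  3.39485137e-01  8.34526449e-04]
 [ 3.39482806e-01 -9.40609838e-01  2.13466534e-03]
 [ 1.50965094e-03 -1.72458242e-03 -9.99997373e-01]] [-45.95673504   0.76953945  30.5569099  106.70554896  -0.52037391
  72.55386295   4.59878554] 1.1
dp [-0.0368  0.3941  0.1095] rot [-0.0022 -0.0009  0.671 ]
```

arm_command:
  rows:
    - {"dp":[-0.037,0.394,0.11],"delta_rot":[-0.002,-0.001,0.671],"claw":0.0854}
    - {"dp":[-0.037,0.394,0.11],"delta_rot":[-0.002,-0.001,0.671],"claw":0.0854}
    - {"dp":[-0.037,0.394,0.11],"delta_rot":[-0.002,-0.001,0.671],"claw":0.0854}
    - {"dp":[-0.037,0.394,0.11],"delta_rot":[-0.002,-0.001,0.671],"claw":0.0854}
    - {"dp":[-0.037,0.394,0.11],"delta_rot":[-0.002,-0.001,0.671],"claw":0.0854}
    - {"dp":[-0.037,0.394,0.11],"delta_rot":[-0.002,-0.001,0.671],"claw":0.0854}
    - {"dp":[-0.037,0.394,0.11],"delta_rot":[-0.002,-0.001,0.671],"claw":0.0854}
    - {"dp":[-0.037,0.394,0.11],"delta_rot":[-0.002,-0.001,0.671],"claw":0.0854}

```text
t: 2.1
position: [0.4985, -0.2851, 0.1381]
orientation: [[0.947, -0.322, -0.004], [-0.322, -0.947, -0.002], [-0.003, 0.003, -1.0]]
contact_force: [-0.4, -0.8, 0.0]
grip_width: 1.001
```

Run:
```python
from h import *
s=status.sense();print(s['position'],s['joints'],s['contact_force'])
go((.5,-.285,.087),-18.6)
p,d=grab('side','side1'); p=p[180:380,180:400]
cv2.imwrite('pics/c1.png',cv2.cvtColor(cv2.resize(p,None,fx=3,fy=3),cv2.COLOR_RGB2BGR))
```

```text
[ 0.4984885  -0.28511554  0.13813221] [ -2.94989291  30.75571022  44.68116909  93.06023095 -22.96239269
  65.92773266  28.49634734] [-0.35860854 -0.82519695  0.02034513]
dp [ 0.0015 -0.0007  0.0511] rot [ 0.0028  0.0029 -0.0028]
```

View pics/c1.png

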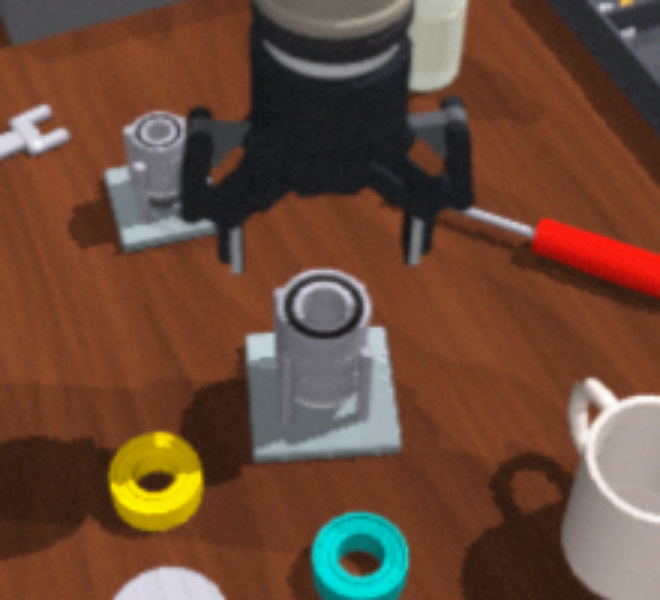

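The open gripper is centred above the large bearing, with the fingers either side of it between the posts. I'll descend now.

arm_command:
  rows:
    - {"dp":[0.001,-0.0005,0.03],"delta_rot":[0.003,0.003,-0.003],"claw":0.0854}
    - {"dp":[0.001,-0.0005,0.051],"delta_rot":[0.003,0.003,-0.003],"claw":0.0854}
    - {"dp":[0.001,-0.0005,0.051],"delta_rot":[0.003,0.003,-0.003],"claw":0.0854}
    - {"dp":[0.001,-0.0005,0.051],"delta_rot":[0.003,0.003,-0.003],"claw":0.0854}

```text
t: 2.65
position: [0.5022, -0.2808, 0.0896]
orientation: [[0.95, -0.312, 0.005], [-0.312, -0.95, 0.002], [0.004, -0.003, -1.0]]
contact_force: [-0.4, -0.6, 0.1]
grip_width: 1.0
```

Run:
```python
from h import *
s=status.sense();print(s['position'],s['contact_force'])
go((.5,-.285,.087),-18.6)
p,d=grab('side','side2'); p=p[200:360,220:360]
cv2.imwrite('pics/c2.png',cv2.cvtColor(cv2.resize(p,None,fx=3.7,fy=3.7),cv2.COLOR_RGB2BGR))
```

```text
[ 0.50216211 -0.28075721  0.08962433] [-0.35208502 -0.62336912  0.13525626]
dp [-0.0007  0.0047  0.0026] rot [-0.0035 -0.0042  0.0074]
```

View pics/c2.png

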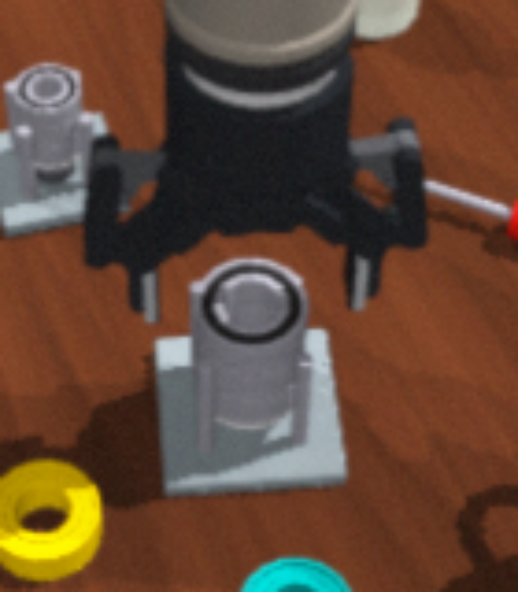

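arm_command:
  rows:
    - {"dp":[0,0,0],"delta_rot":[0,0,0],"claw":0.0854}
    - {"dp":[0,0,0],"delta_rot":[0,0,0],"claw":0.0854}

```text
t: 2.95
position: [0.5017, -0.2817, 0.0892]
orientation: [[0.95, -0.313, 0.005], [-0.313, -0.95, 0.002], [0.004, -0.003, -1.0]]
contact_force: [-0.2, 0.9, 0.3]
grip_width: 1.002
```

Run:
```python
from h import *
go((.5,-.285,.087),-18.6)
```

```text
dp [-0.0006  0.0036  0.0022] rot [-0.003  -0.0039  0.0058]
```

arm_command:
  rows:
    - {"dp":[-0.0005,0.003,0.002],"delta_rot":[-0.003,-0.004,0.006],"claw":0.0854}
    - {"dp":[-0.0005,0.003,0.002],"delta_rot":[-0.003,-0.004,0.006],"claw":0.0854}
    - {"dp":[-0.0005,0.003,0.002],"delta_rot":[-0.003,-0.004,0.006],"claw":0.0854}

```text
t: 3.32
position: [0.4998, -0.2844, 0.0865]
orientation: [[0.948, -0.319, -0.001], [-0.319, -0.948, 0.0], [-0.002, 0.0, -1.0]]
contact_force: [0.4, -0.4, -0.2]
grip_width: 0.999
```

Run:
```python
from h import *
go((.5,-.285,.087),-18.6)
```

```text
dp [ 0.0004  0.0005 -0.0005] rot [ 0.      0.0015 -0.0005]
```

Pose is good; closing.

arm_command:
  rows:
    - {"dp":[0,0,0],"delta_rot":[0,0,0],"claw":0.045}
    - {"dp":[0,0,0],"delta_rot":[0,0,0],"claw":0.045}
    - {"dp":[0,0,0],"delta_rot":[0,0,0],"claw":0.045}
    - {"dp":[0,0,0],"delta_rot":[0,0,0],"claw":0.045}
    - {"dp":[0,0,0],"delta_rot":[0,0,0],"claw":0.045}
  grip_force: 50

```text
t: 3.95
position: [0.5, -0.2843, 0.0866]
orientation: [[0.948, -0.319, -0.001], [-0.319, -0.948, 0.0], [-0.001, -0.0, -1.0]]
contact_force: [1.2, -0.2, 0.7]
grip_width: 0.59
```

Run:
```python
from h import *
s=status.sense();print(s['grip_width']*85.4)
go((.5,-.285,.17),-18.6)
p,d=grab('side','side3'); p=p[200:360,220:360]
cv2.imwrite('pics/c3.png',cv2.cvtColor(cv2.resize(p,None,fx=3.7,fy=3.7),cv2.COLOR_RGB2BGR))
```

```text
50.381252674268815
dp [ 0.0001  0.0007 -0.0834] rot [-0.      0.0011 -0.0003]
```

View pics/c3.png

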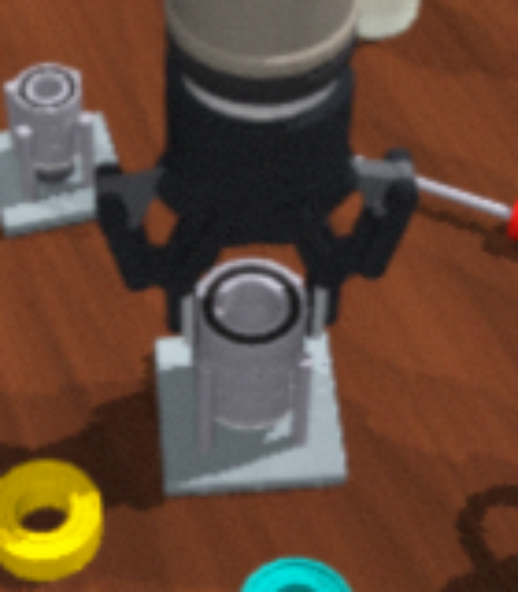

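The fingers hold the top bearing at about 50–52 mm opening, and the rest of the stack is untouched. Lifting straight up.

arm_command:
  rows:
    - {"dp":[0,0.0005,-0.008],"delta_rot":[0,0,0],"claw":0.045}
    - {"dp":[0,0.0005,-0.016],"delta_rot":[0,0,0],"claw":0.045}
    - {"dp":[0,0.0005,-0.03],"delta_rot":[0,0,0],"claw":0.045}
    - {"dp":[0,0.0005,-0.055],"delta_rot":[0,0,0],"claw":0.045}
    - {"dp":[0,0.0005,-0.09],"delta_rot":[0,0,0],"claw":0.045}
    - {"dp":[0,0.0005,-0.09],"delta_rot":[0,0,0],"claw":0.045}
  grip_force: 50

```text
t: 4.75
position: [0.5015, -0.2867, 0.1803]
orientation: [[0.948, -0.319, 0.005], [-0.319, -0.948, -0.003], [0.006, 0.002, -1.0]]
contact_force: [0.1, -0.2, -2.1]
grip_width: 0.591
```

Run:
```python
from h import *
s=status.sense();print(s['grip_width']*85.4,s['joints'])
go((.504,.1525,.19),0.7)
p,d=grab('side','side4'); p=p[140:360,190:390]
cv2.imwrite('pics/c4.png',cv2.cvtColor(cv2.resize(p,None,fx=2.7,fy=2.7),cv2.COLOR_RGB2BGR))
```

```text
50.43524523287567 [ -3.63508829  28.50579333  45.92956473  89.86900328 -21.38285013
  70.38093591  27.32368263]
dp [-0.1379 -0.417  -0.0112] rot [ 0.0026 -0.0058 -0.3374]
```

View pics/c4.png

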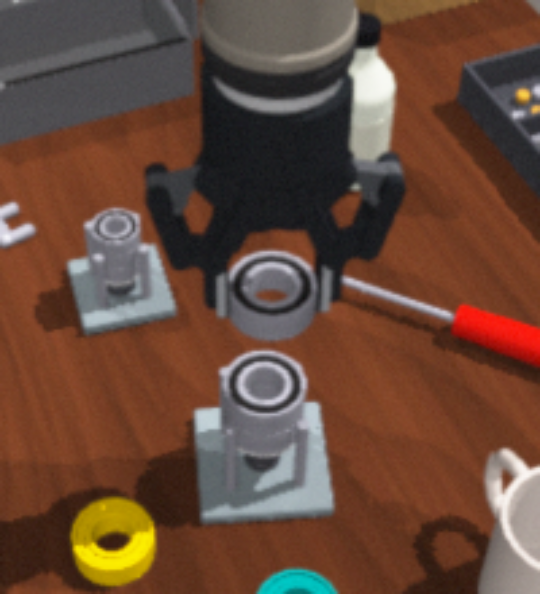

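One bearing is held level, and the second has risen in the dispenser. Carrying it to the case.

arm_command:
  rows:
    - {"dp":[-0.144,-0.417,-0.01],"delta_rot":[0.003,-0.006,-0.337],"claw":0.045}
    - {"dp":[-0.144,-0.417,-0.01],"delta_rot":[0.003,-0.006,-0.337],"claw":0.045}
    - {"dp":[-0.144,-0.417,-0.01],"delta_rot":[0.003,-0.006,-0.337],"claw":0.045}
    - {"dp":[-0.144,-0.417,-0.01],"delta_rot":[0.003,-0.006,-0.337],"claw":0.045}
    - {"dp":[-0.144,-0.417,-0.01],"delta_rot":[0.003,-0.006,-0.337],"claw":0.045}
    - {"dp":[-0.144,-0.417,-0.01],"delta_rot":[0.003,-0.006,-0.337],"claw":0.045}
    - {"dp":[-0.144,-0.417,-0.01],"delta_rot":[0.003,-0.006,-0.337],"claw":0.045}
    - {"dp":[-0.144,-0.417,-0.01],"delta_rot":[0.003,-0.006,-0.337],"claw":0.045}
  grip_force: 50

```text
t: 5.8
position: [0.4941, 0.1642, 0.1849]
orientation: [[1.0, 0.025, -0.011], [0.025, -1.0, 0.007], [-0.01, -0.007, -1.0]]
contact_force: [-0.1, -0.6, -1.6]
grip_width: 0.588
```

arm_command:
  rows:
    - {"dp":[0,0,0],"delta_rot":[0,0,0],"claw":0.045}
    - {"dp":[0,0,0],"delta_rot":[0,0,0],"claw":0.045}

```text
t: 6.05
position: [0.4964, 0.1538, 0.1863]
orientation: [[1.0, 0.008, -0.008], [0.008, -1.0, 0.003], [-0.008, -0.003, -1.0]]
contact_force: [-0.7, -0.5, -1.4]
grip_width: 0.592
```

Run:
```python
from h import *
s=status.sense();print(s['grip_width']*85.4,s['joints'])
go((.498,.1525,.10),0.7)
p,d=grab('side','side5'); p=p[0:220,120:320]
cv2.imwrite('pics/c5.png',cv2.cvtColor(cv2.resize(p,None,fx=2.7,fy=2.7),cv2.COLOR_RGB2BGR))
p,d=grab('top','top5'); p=p[120:290,80:280]
cv2.imwrite('pics/c5t.png',cv2.cvtColor(cv2.resize(p,None,fx=3.5,fy=3.5),cv2.COLOR_RGB2BGR))
```

```text
50.534494334945535 [-46.62870858  19.11958859  35.61434916  97.66749024 -12.18806734
  67.45763603  -7.2511767 ]
dp [0.0022 0.0016 0.0863] rot [-0.0028  0.0076 -0.0039]
```

View pics/c5.png

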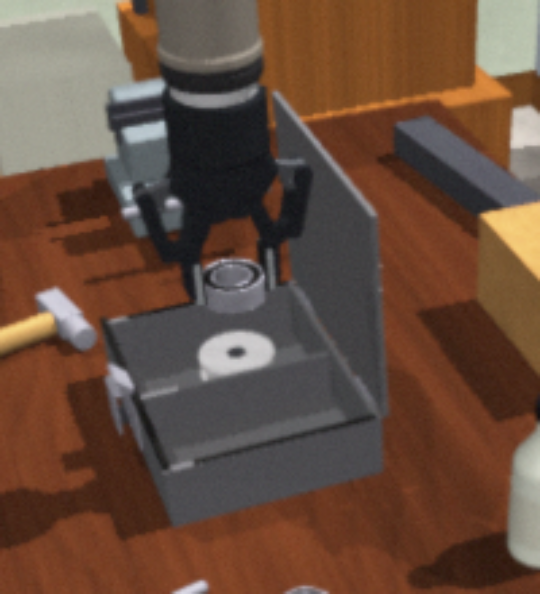

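View pics/c5t.png

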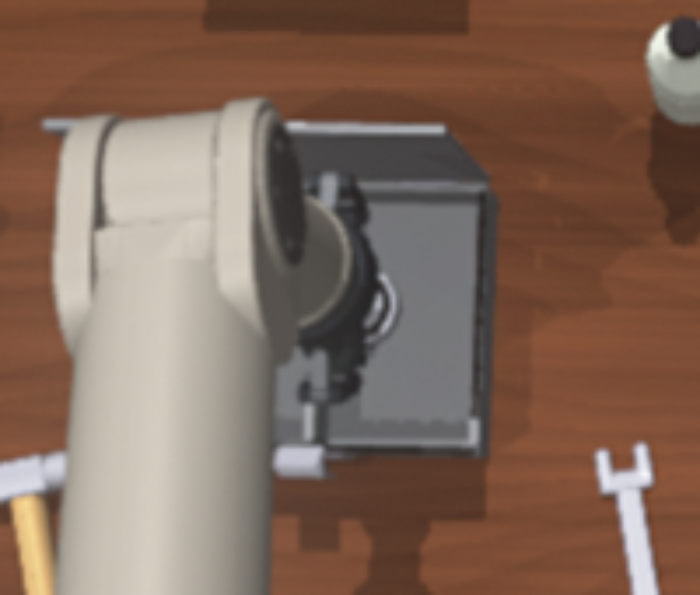

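Run:
```python
from h import *
for n in('top','side'):
    z=np.load(f'pics/{n}5.npz');C=cloud(n,z['d']).reshape(-1,3);C=C[z['d'].ravel()>0]
    for a in np.arange(.2,.62,.03):
        m=(C[:,2]>a)&(C[:,2]<a+.03)&(C[:,1]>.05)&(C[:,1]<.37)&(C[:,0]>.4)&(C[:,0]<.8)
        P=C[m]
        if len(P): print(n,a.round(2),len(P),'xmax',np.percentile(P[:,0],[95,99.5]).round(3),'y',P[:,1].min().round(3),P[:,1].max().round(3))
```

```text
top 0.2 198 xmax [0.594 0.597] y 0.091 0.333
top 0.23 331 xmax [0.598 0.599] y 0.091 0.333
top 0.26 303 xmax [0.562 0.565] y 0.139 0.166
top 0.29 89 xmax [0.513 0.521] y 0.115 0.157
top 0.32 190 xmax [0.519 0.527] y 0.115 0.152
top 0.35 145 xmax [0.524 0.53 ] y 0.116 0.143
top 0.38 137 xmax [0.517 0.524] y 0.116 0.14
top 0.41 114 xmax [0.518 0.522] y 0.118 0.13
top 0.44 58 xmax [0.512 0.516] y 0.118 0.123
top 0.5 148 xmax [0.533 0.544] y 0.104 0.118
top 0.53 606 xmax [0.539 0.545] y 0.103 0.198
top 0.56 3325 xmax [0.525 0.535] y 0.099 0.199
top 0.59 1944 xmax [0.461 0.468] y 0.102 0.185
side 0.2 692 xmax [0.595 0.598] y 0.088 0.332
side 0.23 956 xmax [0.596 0.598] y 0.088 0.333
side 0.26 770 xmax [0.556 0.563] y 0.129 0.167
side 0.29 417 xmax [0.526 0.532] y 0.112 0.156
side 0.32 623 xmax [0.526 0.531] y 0.111 0.173
side 0.35 539 xmax [0.525 0.531] y 0.112 0.16
side 0.38 603 xmax [0.524 0.53 ] y 0.113 0.157
side 0.41 155 xmax [0.515 0.522] y 0.114 0.155
```

Clearance to the lid is about 30 mm along the arm. Descending to the bay.

arm_command:
  rows:
    - {"dp":[0.002,0.001,0.05],"delta_rot":[-0.003,0.008,-0.004],"claw":0.045}
    - {"dp":[0.002,0.001,0.086],"delta_rot":[-0.003,0.008,-0.004],"claw":0.045}
    - {"dp":[0.002,0.001,0.086],"delta_rot":[-0.003,0.008,-0.004],"claw":0.045}
    - {"dp":[0.002,0.001,0.086],"delta_rot":[-0.003,0.008,-0.004],"claw":0.045}

```text
t: 6.65
position: [0.4994, 0.1552, 0.1022]
orientation: [[1.0, 0.015, 0.004], [0.015, -1.0, 0.002], [0.004, -0.002, -1.0]]
contact_force: [-0.0, 0.8, -2.1]
grip_width: 0.589
```

Run:
```python
from h import *
go((.498,.1525,.026),0.7)
p,d=grab('side','side6'); p=p[40:220,130:290]
cv2.imwrite('pics/c6.png',cv2.cvtColor(cv2.resize(p,None,fx=3.3,fy=3.3),cv2.COLOR_RGB2BGR))
```

```text
dp [-0.0017  0.0029  0.0762] rot [-0.0019 -0.004   0.0025]
```

View pics/c6.png

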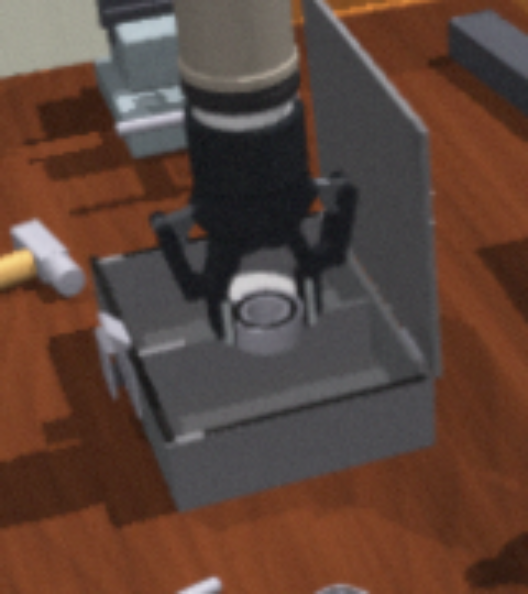

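The bearing is level over the empty compartment. Lowering to about 2–3 mm above the floor.

arm_command:
  rows:
    - {"dp":[-0.001,0.002,0.03],"delta_rot":[-0.002,-0.004,0.003],"claw":0.045}
    - {"dp":[-0.001,0.002,0.06],"delta_rot":[-0.002,-0.004,0.003],"claw":0.045}
    - {"dp":[-0.001,0.002,0.074],"delta_rot":[-0.002,-0.004,0.003],"claw":0.045}
    - {"dp":[-0.001,0.002,0.074],"delta_rot":[-0.002,-0.004,0.003],"claw":0.045}
    - {"dp":[-0.001,0.002,0.074],"delta_rot":[-0.002,-0.004,0.003],"claw":0.045}
    - {"dp":[-0.001,0.002,0.074],"delta_rot":[-0.002,-0.004,0.003],"claw":0.045}

```text
t: 7.45
position: [0.4982, 0.1541, 0.0279]
orientation: [[1.0, 0.013, -0.0], [0.013, -1.0, 0.0], [-0.0, -0.0, -1.0]]
contact_force: [-0.7, 0.2, -1.2]
grip_width: 0.59
```

Run:
```python
from h import *
print(status.sense()['contact_force'])
go((.498,.1525,.024),0.7)
```

```text
[-0.72513334  0.2380425  -1.17609261]
dp [-0.0002  0.0016  0.0039] rot [-0.0004  0.0002  0.0009]
```

arm_command:
  rows:
    - {"dp":[0,0.001,0.002],"delta_rot":[0,0,0],"claw":0.045}
    - {"dp":[0,0.001,0.004],"delta_rot":[0,0,0],"claw":0.045}
    - {"dp":[0,0.001,0.004],"delta_rot":[0,0,0],"claw":0.045}

```text
t: 7.82
position: [0.4973, 0.1527, 0.023]
orientation: [[1.0, 0.013, -0.002], [0.013, -1.0, -0.001], [-0.002, 0.0, -1.0]]
contact_force: [-0.0, -0.9, 1.8]
grip_width: 0.591
```

arm_command:
  rows:
    - {"dp":[0,0,0.0005],"delta_rot":[0,0,0],"claw":0.045}
    - {"dp":[0,0,0.001],"delta_rot":[0,0,0],"claw":0.045}

```text
t: 8.07
position: [0.4973, 0.1527, 0.0229]
orientation: [[1.0, 0.013, -0.003], [0.013, -1.0, -0.0], [-0.003, -0.0, -1.0]]
contact_force: [-5.2, -1.1, 11.9]
grip_width: 0.587
```

Floor contact (force up to 12 N). Easing off and opening.

arm_command:
  rows:
    - {"dp":[0,0,-0.001],"delta_rot":[0,0,0],"claw":0.045}
    - {"dp":[0,0,-0.001],"delta_rot":[0,0,0],"claw":0.085}
    - {"dp":[0,0,-0.001],"delta_rot":[0,0,0],"claw":0.085}
    - {"dp":[0,0,-0.001],"delta_rot":[0,0,0],"claw":0.085}
    - {"dp":[0,0,-0.001],"delta_rot":[0,0,0],"claw":0.085}
    - {"dp":[0,0,-0.001],"delta_rot":[0,0,0],"claw":0.085}

```text
t: 8.82
position: [0.4971, 0.1528, 0.0227]
orientation: [[1.0, 0.013, -0.003], [0.013, -1.0, -0.001], [-0.003, 0.001, -1.0]]
contact_force: [-0.4, -0.5, 0.4]
grip_width: 0.994
```

arm_command:
  rows:
    - {"dp":[0,0,-0.03],"delta_rot":[0,0,0],"claw":0.085}
    - {"dp":[0,0,-0.08],"delta_rot":[0,0,0],"claw":0.085}
    - {"dp":[0,0,-0.14],"delta_rot":[0,0,0],"claw":0.085}
    - {"dp":[0,0,-0.2],"delta_rot":[0,0,0],"claw":0.03}
    - {"dp":[0,0,-0.26],"delta_rot":[0,0,0],"claw":0.0}
    - {"dp":[0,0,-0.3],"delta_rot":[0,0,0],"claw":0.0}
    - {"dp":[0,0,-0.3],"delta_rot":[0,0,0],"claw":0.0}

```text
t: 9.7
position: [0.4999, 0.153, 0.3265]
orientation: [[1.0, 0.013, 0.005], [0.013, -1.0, 0.002], [0.005, -0.002, -1.0]]
contact_force: [0.8, 0.1, -0.7]
grip_width: 0.136
```

Run:
```python
from h import *
s=status.sense();print(s['position'],s['joints'],s['grip_width'])
p,d=grab('side','side7'); p=p[0:220,130:290]
cv2.imwrite('pics/c7.png',cv2.cvtColor(cv2.resize(p,None,fx=2.7,fy=2.7),cv2.COLOR_RGB2BGR))
```

```text
[0.49986927 0.15297871 0.32646929] [-48.31133033  14.21226345  37.75434825  83.44146396  -8.75350812
  84.98711101  -9.96076819] 0.13636205217527717
```

View pics/c7.png

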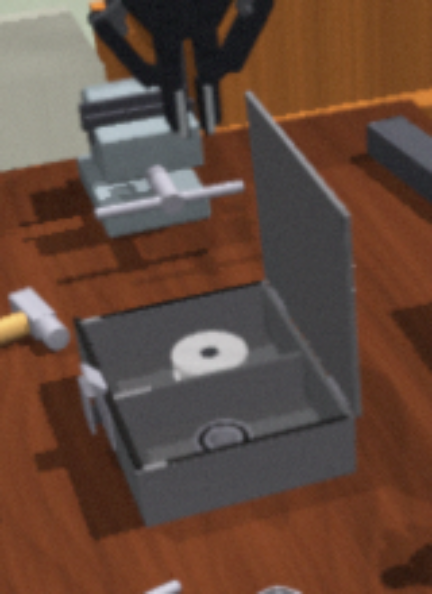

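The bearing lies flat in the empty compartment, with the pulley and the rest undisturbed. Next I go over the lid to its far side with the fingers shut.

Run:
```python
from h import *
go((.66,.21,.325),0.7);go((.66,.21,.247),0.7)
```

```text
dp [ 0.1622 -0.055  -0.0009] rot [-0.0007 -0.0002  0.0007]
dp [ 0.1622 -0.0549  0.0771] rot [-0.0007 -0.0002  0.0007]
```

arm_command:
  rows:
    - {"dp":[0.055,-0.019,0],"delta_rot":[0,0,0],"claw":0.0}
    - {"dp":[0.11,-0.037,0],"delta_rot":[0,0,0],"claw":0.0}
    - {"dp":[0.162,-0.055,0],"delta_rot":[0,0,0],"claw":0.0}
    - {"dp":[0.162,-0.055,0],"delta_rot":[0,0,0],"claw":0.0}
    - {"dp":[0.162,-0.055,0.04],"delta_rot":[0,0,0],"claw":0.0}
    - {"dp":[0.162,-0.055,0.077],"delta_rot":[0,0,0],"claw":0.0}
    - {"dp":[0.162,-0.055,0.077],"delta_rot":[0,0,0],"claw":0.0}
    - {"dp":[0.162,-0.055,0.077],"delta_rot":[0,0,0],"claw":0.0}

```text
t: 10.75
position: [0.6589, 0.21, 0.2467]
orientation: [[1.0, 0.013, -0.001], [0.013, -1.0, -0.0], [-0.001, 0.0, -1.0]]
contact_force: [0.1, -0.2, 0.3]
grip_width: -0.001
```

Run:
```python
from h import *
s=status.sense();print(s['position'],s['joints'],s['grip_width'])
p,d=grab('side','side8'); p=p[0:220,130:330]
cv2.imwrite('pics/c8.png',cv2.cvtColor(cv2.resize(p,None,fx=2.7,fy=2.7),cv2.COLOR_RGB2BGR))
for t in [(.599,.241),(.559,.233),(.522,.215),(.491,.188),(.467,.154)]: go((t[0],.21,t[1]),.7)
```

```text
[0.65887898 0.21001906 0.24674288] [-37.15823887  38.58649094  35.91999615  60.88960565 -21.51045512
  86.57577829  -5.51443346] -0.0011383066360903184
dp [-0.0605 -0.0008  0.0066] rot [-0.0002 -0.0006  0.0009]
dp [-0.1005 -0.0013  0.0146] rot [-0.0002 -0.0006  0.0009]
dp [-0.1375 -0.0018  0.0325] rot [-0.0002 -0.0006  0.0009]
dp [-0.1685 -0.0022  0.0595] rot [-0.0002 -0.0006  0.0009]
dp [-0.1925 -0.0025  0.0935] rot [-0.0002 -0.0006  0.0009]
```

View pics/c8.png

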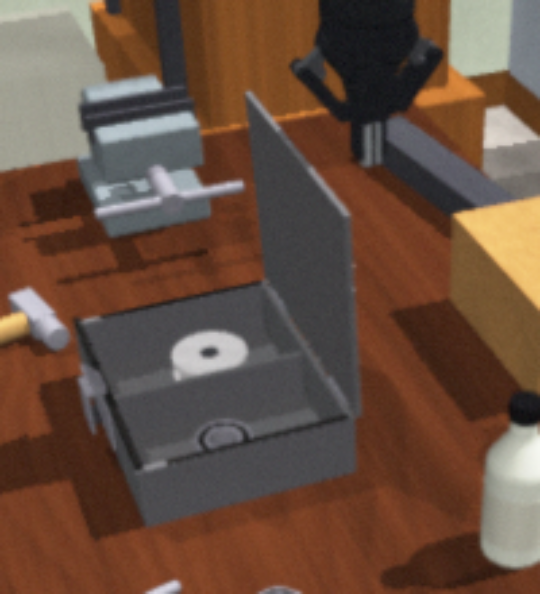

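The shut fingers are behind the upright lid. Pulling it forward along its arc.

arm_command:
  rows:
    - {"dp":[-0.03,-0.0005,0.003],"delta_rot":[0,0,0],"claw":0.0}
    - {"dp":[-0.045,-0.001,0.005],"delta_rot":[0,0,0],"claw":0.0}
    - {"dp":[-0.06,-0.001,0.007],"delta_rot":[0,0,0],"claw":0.0}
    - {"dp":[-0.08,-0.001,0.011],"delta_rot":[0,0,0],"claw":0.0}
    - {"dp":[-0.1,-0.001,0.015],"delta_rot":[0,0,0],"claw":0.0}
    - {"dp":[-0.119,-0.002,0.023],"delta_rot":[0,0,0],"claw":0.0}
    - {"dp":[-0.137,-0.002,0.032],"delta_rot":[0,0,0],"claw":0.0}
    - {"dp":[-0.137,-0.002,0.032],"delta_rot":[0,0,0],"claw":0.0}

```text
t: 11.8
position: [0.5216, 0.2107, 0.2152]
orientation: [[1.0, 0.014, -0.001], [0.014, -1.0, 0.002], [-0.001, -0.002, -1.0]]
contact_force: [0.6, -1.0, -0.1]
grip_width: 0.005
```

Run:
```python
from h import *
s=status.sense();print(s['position'],s['joints'],s['contact_force'])
p,d=grab('side','side9'); p=p[0:220,130:330]
cv2.imwrite('pics/c9.png',cv2.cvtColor(cv2.resize(p,None,fx=2.7,fy=2.7),cv2.COLOR_RGB2BGR))
for t in [(.491,.188),(.467,.154),(.453,.12)]: go((t[0],.21,t[1]),.7)
```

```text
[0.52158448 0.21073454 0.21522944] [-50.95167426  23.21000062  37.86053014  88.78888905 -14.75749594
  73.09802011 -10.21945273] [ 0.60677604 -1.01856295 -0.13213136]
dp [-0.0317  0.0002  0.0274] rot [-0.0013 -0.0002  0.0012]
dp [-0.0557 -0.0001  0.0614] rot [-0.0013 -0.0002  0.0012]
dp [-0.0697 -0.0002  0.0954] rot [-0.0013 -0.0002  0.0012]
```

View pics/c9.png

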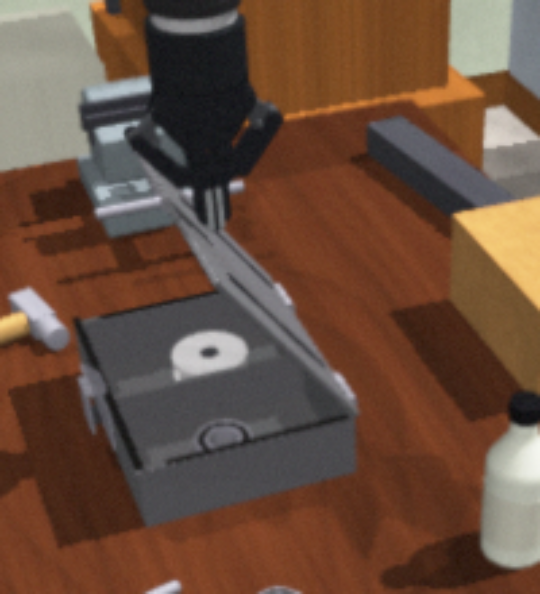

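The lid is at about 0.9 rad and moving with the fingers. Continuing down.

arm_command:
  rows:
    - {"dp":[-0.016,0,0.013],"delta_rot":[0,0,0],"claw":0.0}
    - {"dp":[-0.032,0,0.027],"delta_rot":[0,0,0],"claw":0.0}
    - {"dp":[-0.044,0,0.044],"delta_rot":[0,0,0],"claw":0.0}
    - {"dp":[-0.055,0,0.061],"delta_rot":[0,0,0],"claw":0.0}
    - {"dp":[-0.063,0,0.078],"delta_rot":[0,0,0],"claw":0.0}
    - {"dp":[-0.07,0,0.095],"delta_rot":[0,0,0],"claw":0.0}
    - {"dp":[-0.07,0,0.095],"delta_rot":[0,0,0],"claw":0.0}

```text
t: 12.72
position: [0.452, 0.2091, 0.1188]
orientation: [[1.0, 0.013, -0.003], [0.013, -1.0, -0.001], [-0.003, 0.001, -1.0]]
contact_force: [-1.0, 0.7, -0.2]
grip_width: -0.004
```

Run:
```python
from h import *
s=status.sense();print(s['position'],s['joints'],s['contact_force'])
p,d=grab('side','side10'); p=p[40:220,130:290]
cv2.imwrite('pics/c10.png',cv2.cvtColor(cv2.resize(p,None,fx=3.3,fy=3.3),cv2.COLOR_RGB2BGR))
go((.45,.21,.10),.7)
```

```text
[0.4519634  0.20910053 0.11880569] [-55.6210727   21.15788656  36.53151761 106.12478967 -14.73350516
  57.65913005 -12.21329312] [-0.96602163  0.71515064 -0.23567511]
dp [-0.0029 -0.0007  0.0196] rot [0.0004 0.0009 0.0003]
```

View pics/c10.png

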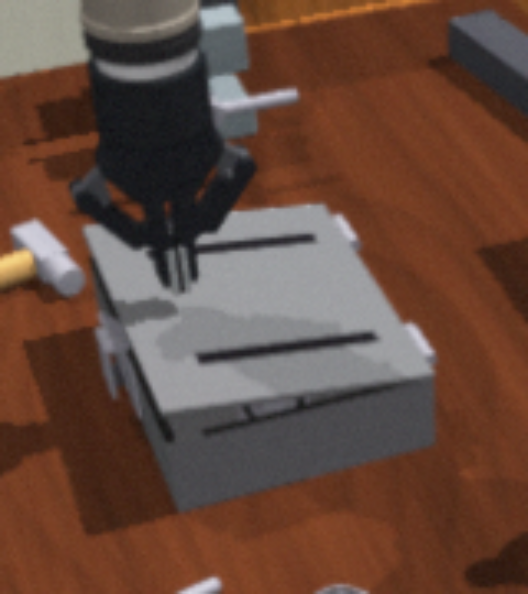

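The lid rests on the catch bevel, slightly open. Pressing down about 40 mm behind its front edge.

arm_command:
  rows:
    - {"dp":[-0.006,-0.001,0.01],"delta_rot":[0,0,0],"claw":0.0}
    - {"dp":[-0.006,-0.001,0.02],"delta_rot":[0,0,0],"claw":0.0}
    - {"dp":[-0.006,-0.001,0.023],"delta_rot":[0,0,0],"claw":0.0}
    - {"dp":[-0.006,-0.001,0.026],"delta_rot":[0,0,0],"claw":0.0}

```text
t: 13.28
position: [0.4448, 0.2101, 0.0935]
orientation: [[1.0, 0.013, -0.005], [0.013, -1.0, -0.0], [-0.005, 0.0, -1.0]]
contact_force: [-5.8, -1.1, 12.1]
grip_width: -0.003
```

arm_command:
  rows:
    - {"dp":[0,0,0.002],"delta_rot":[0,0,0],"claw":0.0}
    - {"dp":[0,0,0.004],"delta_rot":[0,0,0],"claw":0.0}
    - {"dp":[0,0,0.005],"delta_rot":[0,0,0],"claw":0.0}

```text
t: 13.65
position: [0.4458, 0.2103, 0.088]
orientation: [[1.0, 0.013, -0.002], [0.013, -1.0, -0.0], [-0.002, 0.0, -1.0]]
contact_force: [-2.1, 0.0, 5.2]
grip_width: 0.004
```

arm_command:
  rows:
    - {"dp":[0,0,0.002],"delta_rot":[0,0,0],"claw":0.0}
    - {"dp":[0,0,0.003],"delta_rot":[0,0,0],"claw":0.0}

```text
t: 13.9
position: [0.4456, 0.2103, 0.0852]
orientation: [[1.0, 0.013, -0.003], [0.013, -1.0, -0.0], [-0.003, 0.0, -1.0]]
contact_force: [-1.8, -1.1, 7.2]
grip_width: 0.0
```

arm_command:
  rows:
    - {"dp":[0,0,0.001],"delta_rot":[0,0,0],"claw":0.0}
    - {"dp":[0,0,0.002],"delta_rot":[0,0,0],"claw":0.0}

```text
t: 14.15
position: [0.4456, 0.2103, 0.0836]
orientation: [[1.0, 0.013, -0.003], [0.013, -1.0, -0.0], [-0.003, 0.0, -1.0]]
contact_force: [-2.5, -0.8, 8.1]
grip_width: 0.001
```

arm_command:
  rows:
    - {"dp":[0,0,0.001],"delta_rot":[0,0,0],"claw":0.0}
    - {"dp":[0,0,0.002],"delta_rot":[0,0,0],"claw":0.0}
    - {"dp":[0,0,0.002],"delta_rot":[0,0,0],"claw":0.0}

```text
t: 14.52
position: [0.4456, 0.2103, 0.083]
orientation: [[1.0, 0.013, -0.004], [0.013, -1.0, 0.001], [-0.004, -0.001, -1.0]]
contact_force: [-5.7, -1.7, 18.6]
grip_width: -0.002
```

Run:
```python
from h import *
p,d=grab('side','side11'); p=p[80:200,130:290]
cv2.imwrite('pics/c11.png',cv2.cvtColor(cv2.resize(p,None,fx=4.5,fy=4.5),cv2.COLOR_RGB2BGR))
```

```text
(no output)
```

View pics/c11.png

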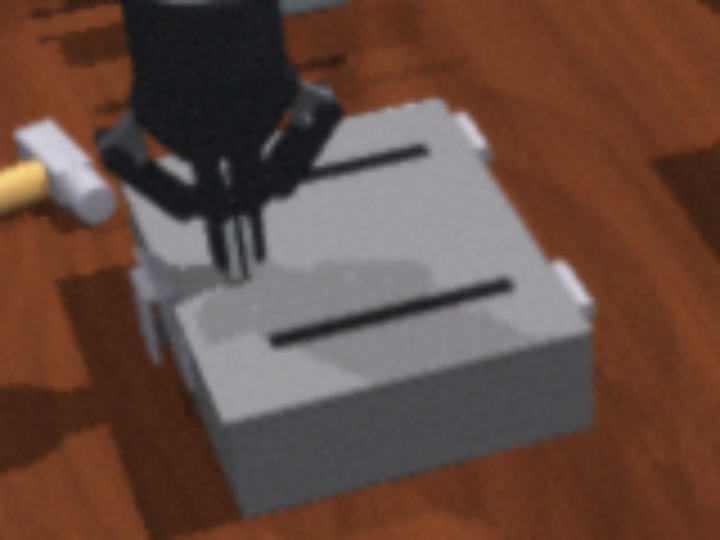

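The lid looks fully down, with the stop reached at TCP z 0.083 and 18.6 N. One more small press, then lift off and check that it holds.

arm_command:
  rows:
    - {"dp":[0,0,0.0008],"delta_rot":[0,0,0],"claw":0.0}
    - {"dp":[0,0,0.0008],"delta_rot":[0,0,0],"claw":0.0}
    - {"dp":[0,0,0.0008],"delta_rot":[0,0,0],"claw":0.0}

```text
t: 14.95
position: [0.4457, 0.2103, 0.083]
orientation: [[1.0, 0.013, -0.004], [0.013, -1.0, 0.001], [-0.004, -0.001, -1.0]]
contact_force: [-7.9, -3.1, 23.6]
grip_width: 0.002
```

arm_command:
  rows:
    - {"dp":[0,0,-0.01],"delta_rot":[0,0,0],"claw":0.0}
    - {"dp":[0,0,-0.05],"delta_rot":[0,0,0],"claw":0.0}
    - {"dp":[0,0,-0.1],"delta_rot":[0,0,0],"claw":0.0}
    - {"dp":[0.0,0.05,-0.16],"delta_rot":[0,0,0],"claw":0.0}
    - {"dp":[0.0,0.11,-0.2],"delta_rot":[0,0,0],"claw":0.0}
    - {"dp":[0.0,0.17,-0.2],"delta_rot":[0,0,0],"claw":0.0}
    - {"dp":[0.0,0.23,-0.2],"delta_rot":[0,0,0],"claw":0.0}
    - {"dp":[0.0,0.25,-0.2],"delta_rot":[0,0,0],"claw":0.0}

```text
t: 15.95
position: [0.449, -0.0437, 0.2807]
orientation: [[1.0, 0.008, -0.001], [0.008, -1.0, -0.001], [-0.001, 0.001, -1.0]]
contact_force: [-0.4, 0.3, -0.3]
grip_width: -0.001
```

Run:
```python
from h import *
p,d=grab('side','side12'); q=p[80:200,130:290]
cv2.imwrite('pics/c12.png',cv2.cvtColor(cv2.resize(q,None,fx=4.5,fy=4.5),cv2.COLOR_RGB2BGR))
C=cloud('side',d)
m=(C[...,2]>.05)&(C[...,2]<.11)&(C[...,0]>.40)&(C[...,0]<.6)&(C[...,1]>.09)&(C[...,1]<.33)
P=C[m]; 
for a in np.arange(.41,.6,.03):
    k=abs(P[:,0]-a)<.01; print(a.round(2),np.median(P[k,2]).round(4))
p,d=grab('top','top12')
```

```text
0.41 0.0672
0.44 0.0668
0.47 0.0667
0.5 0.0663
0.53 0.0661
0.56 0.0658
0.59 0.0653
```

View pics/c12.png

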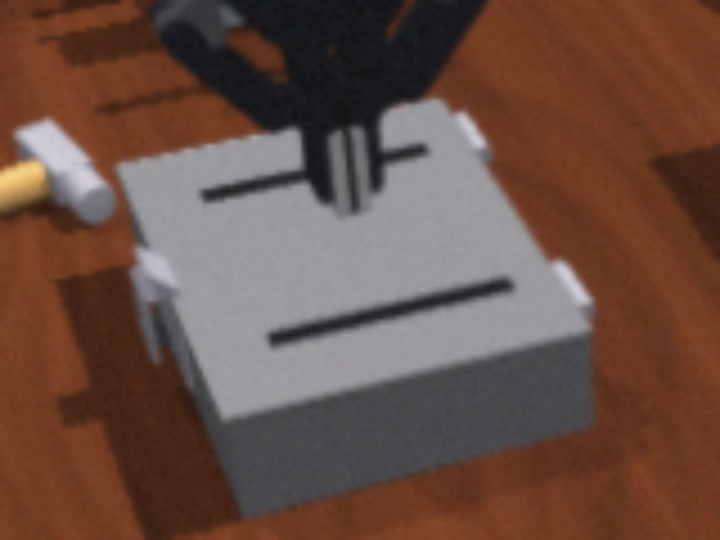

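View pics/top12.png

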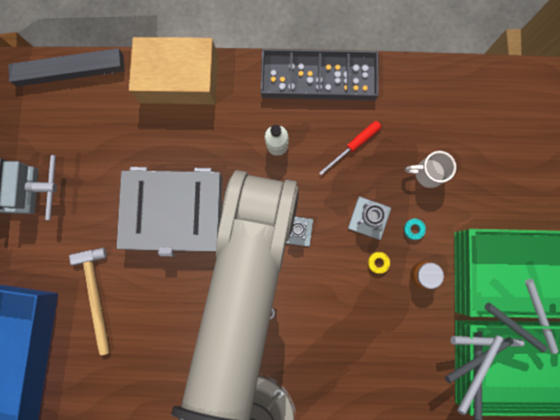

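View pics/side12.png

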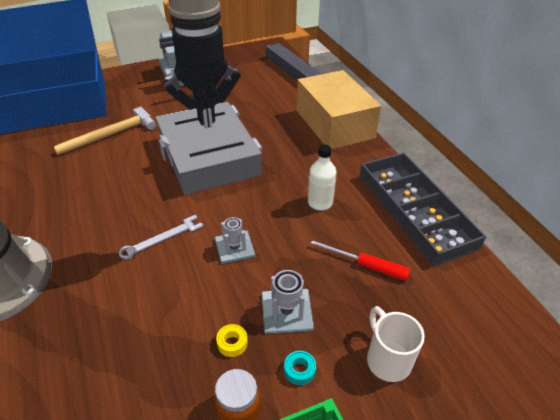

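With the arm off, the lid slope is about 0.01 rad. That matches "caught" (0.012), not resting on the bevel (0.08), and the catch nose sits over the edge at crop (155,275). The bottle (322,185) stands, and the other bearings are in their dispensers. Settling briefly, then handing in.

arm_command:
  rows:
    - {"dp":[0,0,0],"delta_rot":[0,0,0],"claw":0.0}
    - {"dp":[0,0,0],"delta_rot":[0,0,0],"claw":0.0}
    - {"dp":[0,0,0],"delta_rot":[0,0,0],"claw":0.0}
    - {"dp":[0,0,0],"delta_rot":[0,0,0],"claw":0.0}

```text
t: 16.55
position: [0.4494, -0.0389, 0.2801]
orientation: [[1.0, 0.015, -0.003], [0.015, -1.0, -0.001], [-0.003, 0.001, -1.0]]
contact_force: [-0.3, 0.1, 0.5]
grip_width: 0.002
```

Run:
```python
from h import *
print(env.finish_job())
```

```text
the job is handed in; nothing more can be done
None
```

The top large bearing now lies flat in the empty compartment, and the lid is shut and held by the catch. I handed the job in at about 16.6 s; no verdict was reported.

- **Bearing:** I lifted only the top one from the large dispenser. It was lying flat in the side view just before I closed the lid; I couldn't see it after that.
- **Lid:** I pressed it down about 40 mm behind its front edge until it stopped, with up to about 24 N upward on the tool. With the arm clear, depth readings gave a lid slope of about 0.01 rad, which matches caught (0.012) and not resting on the bevel (0.08). The catch nose showed over the edge.
- **Everything else:** the remaining bearings were still in their dispensers and the oil bottle was standing. The turquoise and yellow look-alikes were untouched.

No check failed. One disagreed: a plane fitted to the upright lid's depth readings gave a case yaw several degrees off the edge measurements. I used the edges, and the placing and closing went as planned.

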